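Fit the taper arbor to the mixer drive

ROBOT

A 7-joint arm with a two-finger parallel gripper is mounted at the origin on a cart in front of the work surface, level with it; the furniture and walls round the work are solid. World frame = base frame: x ahead of the robot, y to its left, z up, the work surface at z = 0. Lengths are in mm, angles in rad, forces in N, time in s.
With the tool pointing down it reaches from about 400 to 875 mm from the base axis. Payload 4.4 kg.
Tool frame: the origin (TCP) lies on the centre line of the jaws, within the pads' length; the fingertips stand 25 mm ahead of it and the grasp point (between the pads) lies 6 mm ahead of it (ctrl.finger_overhang is the distance from the TCP to the fingertips, in mm); z points along the fingers, y is the line along which they close (so a half turn about z gives the same grasp; the last joint's range is limited). The gripper opens to 85 mm and grips with 20 to 120 N. Pads are 22 mm wide; open, the fingers measure 114 mm over their backs; the gripper's body (76 mm by 85 mm) begins 54 mm behind the grasp point. The pads swing forward as they close: fully open they stand 13 mm farther back than shut.
Start: joints at [1.121, 0.628, 0.038, 1.517, -0.027, 0.996, -0.02], TCP at [243.419, -602.715, 229.513] pointing down, gripper open.
Joint ranges: [-3.06, 3.06], [-0.37, 2.12], [-1.25, 1.32], [0.18, 2.47], [-1.1, 4.24], [0.23, 1.98], [-2.94, 2.94]. Speed limits (rad/s): [2.57, 2.57, 3.14, 3.14, 3.14, 3.14, 3.14].

INTERFACE

Orientations are given as [roll, pitch, yaw] about the fixed x, y, z axes, in that order (R = Rz(yaw) Ry(pitch) Rx(roll)).
In Python, from cell import ctrl gives the robot as it stands. The module is installed in compiled form; this text tells all that it offers.
- The arm moves only by the tool play_rows, never from a script. Its argument "targets" is a list of rows, each a list of 5 numbers: the closure, from 0 (fully open) to 1 (shut), then the shift along the tool's x, y, z in cm, then the turn about the tool's z in degrees. In form: [[gripper, dx, dy, dz, spin], ...]. A call has 1 to 10 rows; each row is the pose to reach, as a shift and turn from the pose commanded when the call began, along the tool's axes at that moment; what a row does not reach only later rows make up. A row lasts 1/10 s, in which the tool goes at most 50 mm and 8.59 degrees, less where a joint would pass 70% of its speed; a pose out of reach is approached as far as the arm can. A call with a gripper value outside its range is refused whole. The fingers move at their own pace and stop on an object; the grip force is fixed at half the most. Time passes only in rows, so rows that repeat a pose let the fingers close. It gives the time, the measured TCP pose, the force, the opening and the grip force at its end, in the units of the state.
- ctrl.read_state(): the state, without advancing time (a new reading comes with each control period).
- ctrl.get_image(name): name is "scene" or "top" or "wrist"; returns (picture, depth): 384x512x3 uint8, red, green, blue; 384x512 float32, mm along the optical axis (not along the pixel's ray), 0 where there is no reading.
- ctrl.calibration(name): a dict with "vfov" (degrees; the focal length in pixels is half the picture's height over the tangent of half this angle, whatever the lens; pixels are square), "cx", "cy" (the principal point, pixels), "k1" (the pictures are not rectified: a ray, as slopes to the right and down, at radius r is drawn at 1 + k1 r^2 times it, then the intrinsics apply), "extrinsics" (4x4, takes a point from camera to world coordinates); the wrist camera has in their place "mount" (4x4, takes a point from camera to tool coordinates, whose origin is the TCP and whose axes are the flange's). Camera axes: x right, y down, z forward; pixel columns grow to the right and rows downward; lengths in mm; the calibration is good to about 2 mm. A picture is of the moment at which its call begins: read the wrist's pose just before it. calibration takes no time and is no camera call.
- ctrl.finish_job(): hands the job in; it is judged then, once.
Trained networks look in the newest picture that a camera, given by its name, has taken for a name from the list of things; names that differ only in an ending like _2 or _b are one class to them, and where a whole thing is asked for, a point or a joint stands for the part that bears it (a point fixed in the world has none). Each returns a list of dicts, best first, with "confidence" (0 to 1); they miss things now and then, are a little off and sometimes report something else, mostly with a low value. They report only what shows in the picture. A call takes as long as a camera call.
- ctrl.search_frame(camera, name): "bbox" ([left, top, right, bottom] in pixels, round what is visible of it).
- ctrl.trace(camera, name): "pixels" (384x512 bool, what is visible of it) and "bbox" ([left, top, right, bottom] in pixels, round what is visible of it).
The state is a dict: "clock": time; "qpos": joint angles; "qd": joint speeds; "tau": joint torques, N m; "eef_pos": TCP position; "tool_rot": TCP orientation; "force": force on the tool from outside, world axes, zero at the start; "torque": the same for the moment, N m; "width": finger opening in mm; "gripper_force": force on a finger pad.
Only numpy, scipy, OpenCV 4.12 (cv2) and the standard library are available. Lean on these libraries where they do the work, as an engineer would, in place of code of your own. Each camera call takes 0.05 s, during which the arm holds its last target. There are 200 camera calls.

TASK

Take the steel arbor with the tapered shank out of its stand, leaving the straight-shanked one where it is, and set it upright, shank down, in the taper socket on top of the mixer drive. Let go of it while it is still loose and stands proud of the nose, then tap it down from above until it locks, with its flange home on the nose, and leave it there.

Things in the scene. Friction and masses are not known exactly. Their poses are not given: they have to be found in the camera images.
- taper_arbor: steel arbor to fit, 150 g, z up. Round head 28 dia x 46 tall; flange 58 dia x 6; shank 52 long, 34 dia for its upper 8 mm, then tapering to 16 at the foot. Origin: axis, flange underside (head top 52 above, foot 52 below). Starts upright in one of 2 holes (36 wide, 110 apart) of an aluminium stand on the left, flange on its 90 mm wide, 8 mm plate, top at z = 70 mm; lifts straight out
- straight_arbor: the other arbor in the same stand, not to be used: same 58 mm flange, same 28 mm wide head but only 24 mm tall, and a straight shank 34 mm wide and 40 mm long, which does not fit the socket. Origin on its axis at the flange's underside, z up. Which of the two holes it stands in varies
- socket (a point): centre of the socket's mouth, level with the top (95 mm over the worktop) of the dark nose ring (68 mm outside, 45 inside, 25 tall) on the white mixer drive (150 x 130, 70 tall), on the right; z up. In the ring a steel taper sleeve, 35 mm wide at the mouth, 17 at its floor 44 mm down. An arbor set in loosely stands on that floor, flange 8 mm above the nose; home, the flange lies on the nose
- taper_sleeve (a joint): how far the taper sleeve is driven down into the nose, m: 0 at the start, 0.008 when the arbor's flange meets the nose. Held by friction: it carries the arbor's weight unmoved, gives way to a push of about 12 N on the arbor's head (a little more if fast), and stays where it was driven

How it is judged:
By the outcome, as a careful person would: the job done as asked, in the order asked, and still so for the second after the job is handed in, with the robot touching nothing.
It also fails if it takes over 45 s, if anything falls off the work surface, if the arm or the gripper's body presses on something with over 40 N, if the wrist force passes 120 N, or if a joint passes its speed limit or range.

## Working session

There is one attempt and no reset: what is moved stays moved. The work goes in short steps, Python scripts to look and compute and a tool call to move; the robot and the scene stay as the last step left them, time stands still between calls to the robot, and variables do not carry over. Pictures are saved under pics/ and viewed, at most 10 in all, crops included, and the job is handed in when it is done.

Besides the shell and the picture viewer there is one more tool, called after ">>>" as name([rows], argument=value, ...), one row to a line, values as JSON. play_rows: Moves the arm, as the interface text tells. Its arguments: {"type":"object","properties":{"targets":{"type":"array"}},"required":["targets"]}

```bash
mkdir -p pics; cat > h.py <<'E'
import numpy as np, cv2
from cell import ctrl
from scipy.spatial.transform import Rotation as R
def cam(name,st=None):
    c=ctrl.calibration(name); f=192/np.tan(np.radians(c['vfov'])/2)
    if 'extrinsics' in c: T=np.array(c['extrinsics'])
    else:
        W=np.eye(4); W[:3,:3]=R.from_euler('xyz',st['tool_rot']).as_matrix(); W[:3,3]=st['eef_pos']
        T=W@np.array(c['mount'])
    return c,f,T
def cloud(name,depth,st=None):
    c,f,T=cam(name,st)
    v,u=np.mgrid[0:384,0:512].astype(float)
    K=np.array([[f,0,c['cx']],[0,f,c['cy']],[0,0,1]])
    p=cv2.undistortPoints(np.stack([u.ravel(),v.ravel()],1)[:,None],K,np.array([c['k1'],0,0,0,0.]))[:,0]
    d=depth.ravel(); P=np.c_[p[:,0]*d,p[:,1]*d,d]@T[:3,:3].T+T[:3,3]
    return P.reshape(384,512,3)
def circ(xy):
    (x,y),r=cv2.minEnclosingCircle(xy.astype(np.float32)); return x,y,r
E
python3 - <<'E'
from h import *
st=ctrl.read_state(); print(st)
out=[]
for n in ('scene','top'):
    im,d=ctrl.get_image(n); out.append(im); np.savez(n,im=im,d=d)
    P=cloud(n,d)
    print(n,ctrl.calibration(n))
    for t in ('taper_arbor','straight_arbor','socket','taper_sleeve'):
        for r in ctrl.trace(n,t)[:2]:
            m=r['pixels']&(d>0); q=P[m]
            print(t,round(r['confidence'],2),r['bbox'],m.sum(), np.median(q,0).round(1) if len(q) else '', np.percentile(q,98,axis=0).round(1) if len(q) else '')
    cv2.imwrite(f'pics/{n}.png',im[:,:,::-1])
E
```

```text
{'clock': 0.0, 'qpos': array([ 1.12117834,  0.62936188,  0.03843431,  1.51839146, -0.02698679,
        0.99630974, -0.01995618]), 'qd': array([ 2.88968115e-05, -7.77244675e-04,  5.86943073e-04, -4.36731084e-04,
       -6.94696386e-04, -2.17106981e-04,  6.78688661e-05]), 'tau': array([-1.32014825e-04, -5.63405335e+01,  1.22608624e+00, -1.93449891e+01,
        1.09870109e-02,  1.07219210e-02, -2.45719264e-06]), 'eef_pos': array([ 243.18524237, -602.0958534 ,  228.5712633 ]), 'tool_rot': array([-3.13964038e+00,  3.37265856e-05,  3.83874681e-01]), 'force': array([ 0.60265313, -0.18669995, -0.2859997 ]), 'torque': array([-0.04983064, -0.03075038,  0.0213639 ]), 'gripper_force': 0.0, 'width': 85.60387841042079}
scene {'vfov': 46.968172887192715, 'cx': 257.378409726277, 'cy': 191.57672563200293, 'k1': -0.09765097933623543, 'extrinsics': array([[-8.99923390e-01, -2.03224528e-01,  3.85794872e-01,
         1.35375221e+02],
       [-4.35975873e-01,  4.03252811e-01, -8.04557151e-01,
         7.75884515e+02],
       [ 7.93288068e-03, -8.92237054e-01, -4.51497628e-01,
         5.23144049e+02],
   
[... 498 characters left out ...]
239993e-02, -9.80398399e-01,  1.96297115e-01,
         3.18257311e+02],
       [-9.99853026e-01,  1.60566741e-02, -6.00912713e-03,
         4.62061241e+01],
       [ 2.73945981e-03, -1.96369963e-01, -9.80526049e-01,
         9.44184660e+02],
       [ 0.00000000e+00,  0.00000000e+00,  0.00000000e+00,
         1.00000000e+00]])}
taper_arbor 0.57 [141.8, 184.9, 168.7, 214.1] 514 [476.8 277.4  75.9] [507.9 307.7 123. ]
straight_arbor 0.89 [185.4, 203.9, 210.1, 226.0] 463 [444.1 179.9  75.5] [471.1 206.3 100.6]
socket 0.95 [348.3, 174.8, 424.2, 255.0] 4236 [ 438.5 -249.9   68.9] [ 522.1 -182.5   94.9]
taper_sleeve 0.51 [387.7, 202.0, 402.6, 216.1] 226 [ 448.1 -267.9   79.2] [ 462.1 -241.4   96.1]
```

View pics/top.png

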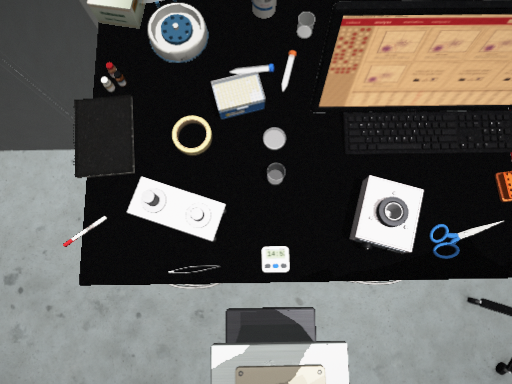

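View pics/scene.png

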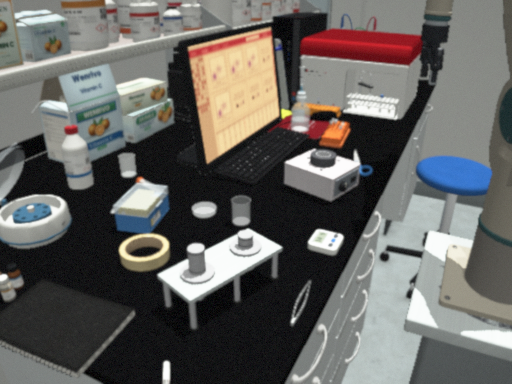

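The top view shows the taper arbor with the tall head at about (152,198), the short straight one at (197,214) and the socket at (393,210). The scene view agrees. Next I'll measure the centres.

```bash
python3 - <<'E'
from h import *
for n in ('scene','top'):
    z=np.load(n+'.npz'); P=cloud(n,z['d']); X,Y,Z=P[...,0],P[...,1],P[...,2]
    def rep(t,c,r,lo,hi):
        m=(np.hypot(X-c[0],Y-c[1])<r)&(Z>lo)&(Z<hi)&(z['d']>0); q=P[m]
        print(n,t,m.sum(),'circ',np.round(circ(q[:,:2]),1),'mid',((q.min(0)+q.max(0))/2).round(1),'mean',q.mean(0).round(1))
    rep('taper head',(477,290),45,117,128)
    rep('taper flange',(477,280),40,73.5,79)
    rep('str head',(442,180),40,96,104)
    rep('str flange',(442,180),40,73.5,79)
    rep('ring',(447,-255),50,91,98)
    m=(np.abs(X-460)<90)&(np.abs(Y-230)<150)&(Z>66)&(Z<73); print('plate',cv2.minAreaRect(P[m][:,:2].astype(np.float32)))
    m=(np.abs(X-460)<120)&(np.abs(Y+250)<120)&(Z>65)&(Z<75); print('drive',cv2.minAreaRect(P[m][:,:2].astype(np.float32)))
    m=(X>250)&(X<560)&(np.abs(Y)<330)&(z['d']>0); print('zmax',Z[m].max())
    m=(X>400)&(X<900)&(np.abs(Y)<500)&(Z>130)&(Z<700)&(z['d']>0); print('tall pts',m.sum(),P[m].min(0) if m.any() else '')
E
```

```text
scene taper head 166 circ [480.7 285.5  14.7] mid [480.9 285.4 119.8] mean [479.6 287.3 120.6]
scene taper flange 356 circ [480.  285.4  29.5] mid [480.4 284.8  76.2] mean [476.1 290.9  74.9]
scene str head 123 circ [444.  181.8  14.8] mid [444.4 181.4  98.6] mean [443.5 182.6  99.1]
scene str flange 307 circ [445.3 181.7  30.1] mid [444.4 181.9  76.3] mean [440.7 188.   75.3]
scene ring 189 circ [ 442.7 -260.5   35.8] mid [ 442.7 -260.    94. ] mean [ 442.2 -257.5   94.2]
plate ((462.8677673339844, 232.88717651367188), (212.40744018554688, 93.7035140991211), 70.90180969238281)
drive ((443.65289306640625, -259.37457275390625), (134.04598999023438, 152.411865234375), 74.10779571533203)
zmax 122.42833466474696
tall pts 7691 [ 708.8960219  -499.99991191  130.08971528]
top taper head 132 circ [482.  283.9  13.9] mid [482.2 284.  121.4] mean [481.8 283.5 120.7]
top taper flange 226 circ [481.7 283.9  29.1] mid [481.8 284.2  76.1] mean [478.6 278.4  75.3]
top str head 119 circ [445.9 181.9  14. ] mid [446.2 181.8  99. ] mean [445.6 182.2  98.8]
top str flange 277 circ [445.8 182.2  28.8] mid [445.3 182.2  76.1] mean [443.7 181.   75.2]
top ring 460 circ [ 444.7 -259.2   34.1] mid [ 445.4 -259.1   94.4] mean [ 444.8 -259.1   93.6]
plate ((464.0281982421875, 233.39920043945312), (208.73428344726562, 90.20622253417969), 70.4067153930664)
drive ((444.8522644042969, -259.7432556152344), (133.02207946777344, 152.72720336914062), 73.8116226196289)
zmax 125.66230532073894
tall pts 17002 [ 710.0241875  -499.93667743  130.01181578]
```

>>> play_rows([
  [0,31.5,-24.2,-10,-48],
  [0,31.5,-24.2,-10,-48],
  [0,31.5,-24.2,-10,-48],
  [0,31.5,-24.2,-10,-48],
  [0,31.5,-24.2,-10,-48],
  [0,31.5,-24.2,-10,-48],
  [0,31.5,-24.2,-10,-48],
  [0,31.5,-24.2,-10,-48],
  [0,31.5,-24.2,-10,-48],
  [0,31.5,-24.2,-10,-48],
])

```text
clock: 1.5
eef_pos: [446.2, -258.6, 330.3]
tool_rot: [3.14, -0.0, 1.226]
force: [-0.2, 0.1, 0.7]
width: 85.7
gripper_force: 0.0
```

```bash
python3 - <<'E'
from h import *
st=ctrl.read_state(); print(st['eef_pos'],st['tool_rot'],st['qpos'].round(2),st['clock'])
print(ctrl.calibration('wrist'))
im,d=ctrl.get_image('wrist'); np.savez('w1',im=im,d=d); cv2.imwrite('pics/w1.png',im[:,:,::-1])
P=cloud('wrist',d,st); X,Y,Z=P[...,0],P[...,1],P[...,2]
m=(np.hypot(X-444,Y+260)<50)&(Z>91)&(Z<99)&(d>0)
if m.any(): q=P[m]; print(m.sum(),circ(q[:,:2]),((q.min(0)+q.max(0))/2),q.mean(0))
E
```

```text
[ 446.24173392 -258.58394519  330.26418723] [ 3.13985071e+00 -1.33696288e-04  1.22617842e+00] [ 0.66  0.34 -0.26  1.74  0.1   1.08  0.03] 1.5
{'vfov': 62.15710367409596, 'cx': 254.79323979735278, 'cy': 186.7951153838757, 'k1': -0.017015198699027352, 'mount': array([[ 1.01756501e-03, -9.58351637e-01, -2.85589049e-01,
         7.28501163e+01],
       [ 9.99999400e-01,  8.59239803e-04,  6.79684766e-04,
         4.31203655e-01],
       [-4.05987530e-04, -2.85589569e-01,  9.58351936e-01,
        -1.44885131e+02],
       [ 0.00000000e+00,  0.00000000e+00,  0.00000000e+00,
         1.00000000e+00]])}
1657 (444.7364196777344, -259.65869140625, 33.989219665527344) [ 444.71565337 -259.54619965   94.60448054] [ 445.08930446 -259.09681476   95.07849037]
```

View pics/w1.png

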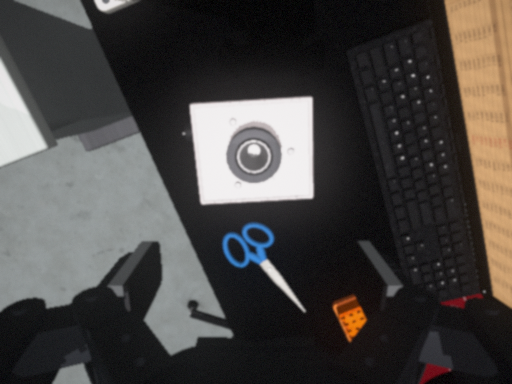

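The wrist view shows the ring centred at (254,154), with nothing in the way. Next I'll cross to the stand.

>>> play_rows([
  [0,52.3,-15,3,0],
  [0,52.3,-15,3,0],
  [0,52.3,-15,3,0],
  [0,52.3,-15,3,0],
  [0,52.3,-15,3,0],
  [0,52.3,-15,3,0],
  [0,52.3,-15,3,0],
  [0,52.3,-15,3,0],
  [0,52.3,-15,3,0],
  [0,52.3,-15,3,0],
])

```text
clock: 2.55
eef_pos: [481.0, 236.5, 301.1]
tool_rot: [3.141, 0.002, 1.217]
force: [0.5, -0.2, 0.5]
width: 85.3
gripper_force: 0.0
```

```bash
cat > look.py <<'E'
from h import *
import sys
n,cx,cy,lo,hi,r=sys.argv[1],*map(float,sys.argv[2:7])
st=ctrl.read_state(); im,d=ctrl.get_image('wrist'); cv2.imwrite(f'pics/{n}.png',im[:,:,::-1])
P=cloud('wrist',d,st); X,Y,Z=P[...,0],P[...,1],P[...,2]
print(st['eef_pos'],st['tool_rot'],st['clock'],st['qpos'].round(2))
m=(np.hypot(X-cx,Y-cy)<r)&(Z>lo)&(Z<hi)&(d>0)
if m.any(): q=P[m]; print(m.sum(),np.round(circ(q[:,:2]),1),((q.min(0)+q.max(0))/2).round(1),np.median(q,0).round(1))
E
python3 look.py w2 481.5 284.5 117 128 35
```

```text
[481.00877555 236.45924102 301.14303318] [3.14107043e+00 2.02453272e-03 1.21679580e+00] 2.55 [-0.21  0.41 -0.43  1.73  0.2   1.04 -1.06]
633 [481.6 286.1  14.3] [482.  286.2 121.1] [482.  286.4 122.3]
```

>>> play_rows([
  [0,4.5,-1,3,0],
  [0,4.5,-1,3,0],
  [0,4.5,-1,3,0],
  [0,4.5,-1,3,0],
])

```text
clock: 3.0
eef_pos: [486.8, 280.6, 271.8]
tool_rot: [3.141, 0.002, 1.218]
force: [0.4, -0.9, -0.2]
width: 85.3
gripper_force: 0.0
```

```bash
python3 look.py w3 481.5 284.5 117 128 35
```

```text
[486.82367221 280.5943669  271.80468831] [3.14100093e+00 1.82432990e-03 1.21820321e+00] 3.0 [-0.29  0.48 -0.42  1.71  0.23  1.01 -1.15]
688 [481.9 286.1  14.2] [482.2 286.4 120.8] [482.2 286.7 122.3]
```

>>> play_rows([
  [0,0.3,-0.6,4,0],
  [0,0.3,-0.6,8,0],
  [0,0.3,-0.6,12,0],
  [0,0.3,-0.6,14.5,0],
  [0,0.3,-0.6,16,0],
  [0,0.3,-0.6,16,0],
  [0,0.3,-0.6,16,0],
])

```text
clock: 3.75
eef_pos: [482.2, 287.3, 112.9]
tool_rot: [3.14, -0.001, 1.22]
force: [1.4, -0.6, 0.2]
width: 85.5
gripper_force: 0.0
```

>>> play_rows([
  [0.4,0,0,0,0],
  [0.7,0,0,0,0],
  [1,0,0,0,0],
  [1,0,0,0,0],
  [1,0,0,0,0],
  [1,0,0,0,0],
  [1,0,0,0,0],
  [1,0,0,0,0],
])

```text
clock: 4.55
eef_pos: [481.8, 288.3, 112.7]
tool_rot: [3.141, -0.001, 1.221]
force: [0.7, -1.2, 5.5]
width: 24.2
gripper_force: 58.6
```

>>> play_rows([
  [1,0,0,-1,0],
  [1,0,0,-3,0],
  [1,0,0,-6,0],
  [1,0,0,-10,0],
  [1,0,0,-14,0],
  [1,0,0,-14,0],
  [1,0,0,-14,0],
])

```text
clock: 5.25
eef_pos: [481.1, 288.2, 252.7]
tool_rot: [3.141, -0.001, 1.222]
force: [-0.1, -0.6, -2.7]
width: 23.6
gripper_force: 59.2
```

```bash
python3 look.py w4 481.5 284.5 180 280 35; python3 -c "
from h import *
im,d=ctrl.get_image('scene');cv2.imwrite('pics/s4.png',cv2.resize(im[100:330,130:330,::-1],None,fx=2.5,fy=2.5))
w=cv2.imread('pics/w4.png'); s=cv2.imread('pics/s4.png'); 
w=cv2.resize(w,None,fx=.78,fy=.78); c=np.zeros((575,800,3),np.uint8); s=cv2.resize(s,(400,460)); c[:300,:399]=w[:300,:399];c[:460,400:]=s; cv2.imwrite('pics/c4.png',c)"
```

```text
[481.10324729 288.214681   252.74485513] [ 3.14073005e+00 -8.05045888e-04  1.22155695e+00] 5.25 [-0.31  0.5  -0.43  1.74  0.24  0.96 -1.18]
8309 [481.5 286.2  28.9] [481.3 290.2 245.3] [484.  294.7 251.5]
```

View pics/c4.png

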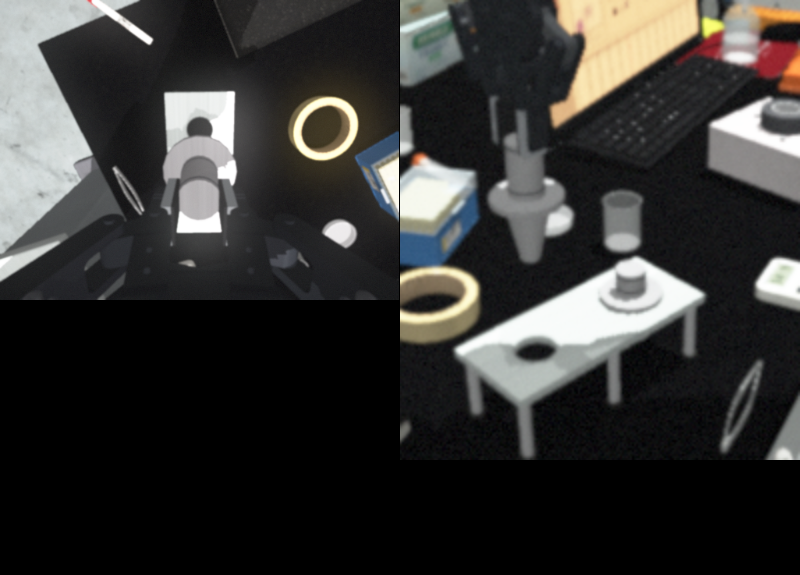

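The taper arbor is in hand, and the straight one is still in its hole. Next I'll measure the offset and tilt in the grip.

```bash
cat > inhand.py <<'E'
from h import *
st=ctrl.read_state(); print(st['eef_pos'],st['tool_rot'],st['force'].round(1),st['clock'])
Rt=R.from_euler('xyz',st['tool_rot']).as_matrix(); t=np.array(st['eef_pos'])
for n in ('wrist','scene','top'):
    im,d=ctrl.get_image(n); P=cloud(n,d,st)
    tr=ctrl.trace(n,'taper_arbor')
    Q=(P-t)@Rt                      # tool coords
    X,Y,Z=Q[...,0],Q[...,1],Q[...,2]
    base=(np.hypot(X,Y)<45)&(d>0)
    top=base&(Z<-2)&(Z>-22)&(np.hypot(X,Y)<25)
    fl=base&(Z>25)&(Z<45)
    print(n,'conf',[ (round(r['confidence'],2),np.round(r['bbox'])) for r in tr[:1]])
    q=Q[fl]
    if len(q)>60:
        # flange top plane: RANSAC-free robust fit
        s=q[np.abs(q[:,2]-np.median(q[:,2]))<5]
        for _ in range(6):
            A=np.c_[s[:,:2],np.ones(len(s))]; k=np.linalg.lstsq(A,s[:,2],rcond=None)[0]
            r=q[:,2]-np.c_[q[:,:2],np.ones(len(q))]@k; s=q[np.abs(r)<1.5]
        print('  flange plane slopes',k.round(4),len(s),'circ',np.round(circ(s[:,:2]),1))
    sh=base&(Z>45)&(Z<92)
    for z0 in (48,54,60,66,72,78):
        m=sh&(Z>z0)&(Z<z0+6)
        if m.sum()>15: q=Q[m]; print('  shank',z0,m.sum(),q.mean(0).round(1))
    np.savez('ih_'+n,im=im,d=d,Q=Q)
E
python3 inhand.py
```

```text
[480.1896689  287.36788723 250.77662479] [-3.13993803e+00  2.50702646e-03  1.22158477e+00] [-0.2 -0.2 -2.8] 5.35
wrist conf [(0.58, array([211., 174., 304., 282.]))]
  flange plane slopes [ 1.70000e-03 -1.07000e-02  3.62924e+01] 3043 circ [-1.8  0.9 28.8]
scene conf [(0.65, array([173., 167., 212., 232.]))]
  flange plane slopes [ 2.80000e-03 -1.23000e-02  3.78408e+01] 364 circ [-3.2 -0.6 29.6]
  shank 48 33 [  4.3 -12.   52.4]
  shank 54 56 [ 3.9 -9.5 57.2]
  shank 60 49 [ 2.5 -8.6 63.1]
  shank 66 48 [ 3.  -7.6 68.8]
  shank 72 41 [ 1.4 -6.9 74.7]
  shank 78 38 [ 0.8 -6.3 80.9]
top conf []
```

>>> play_rows([
  [1,-3,0.9,0,0],
  [1,-7,2.1,0,0],
  [1,-11.5,3.4,0,0],
  [1,-16,4.7,0,0],
  [1,-20.5,6,0,0],
  [1,-25,7.3,0,0],
  [1,-29.5,8.6,0,0],
  [1,-34,9.9,0,0],
  [1,-38,11.1,0,0],
  [1,-41,12,0,0],
])

```text
clock: 6.65
eef_pos: [452.9, -141.2, 251.9]
tool_rot: [3.142, 0.001, 1.219]
force: [0.9, 0.4, -1.4]
width: 24.1
gripper_force: 59.2
```

>>> play_rows([
  [1,-4,1.1,0,0],
  [1,-8,2.2,0,0],
  [1,-10.5,3,0,0],
  [1,-11.5,3.3,0,0],
  [1,-11.5,3.3,0,0],
  [1,-11.5,3.3,0,0],
  [1,-11.5,3.3,0,0],
])

```text
clock: 7.35
eef_pos: [445.8, -255.2, 252.0]
tool_rot: [-3.141, -0.001, 1.225]
force: [-0.5, -0.2, -2.3]
width: 24.1
gripper_force: 59.2
```

```bash
cat > rel.py <<'E'
from h import *
st=ctrl.read_state(); print(st['eef_pos'],st['tool_rot'],st['force'].round(1),st['clock'])
Rt=R.from_euler('xyz',st['tool_rot']).as_matrix(); t=np.array(st['eef_pos'])
def fitc(q,r):
    from scipy.optimize import least_squares
    return least_squares(lambda c: np.maximum(np.hypot(*(q-c).T)-r,0),q.mean(0)).x
for n in ('wrist','top','scene'):
    im,d=ctrl.get_image(n); P=cloud(n,d,st); Q=(P-t)@Rt
    X,Y,Z=P[...,0],P[...,1],P[...,2]; np.savez('r_'+n,im=im,d=d,Q=Q,P=P)
    cv2.imwrite(f'pics/r_{n}.png',im[:,:,::-1])
    zn=np.hypot(Q[...,0],Q[...,1])
    fl=(zn<40)&(Q[...,2]>34)&(Q[...,2]<39.5)&(d>0)
    rg=(np.hypot(X-444.7,Y+259.6)<40)&(Z>91)&(Z<98)&(d>0)
    for k,m in (('flange',fl),('ring',rg)):
        if m.sum()>30: q=P[m]; print(n,k,m.sum(),'circ',np.round(circ(q[:,:2]),1),'z',np.median(q[:,2]).round(1))
E
python3 rel.py
```

```text
[ 445.75940421 -255.2265133   252.03522297] [-3.14128645e+00 -1.00248348e-03  1.22476812e+00] [-0.5 -0.2 -2.3] 7.35
wrist flange 3157 circ [ 446.  -257.3   28.9] z 215.8
wrist ring 1434 circ [ 444.9 -259.4   33.7] z 95.2
top flange 316 circ [ 445.7 -257.5   29. ] z 214.0
top ring 363 circ [ 444.7 -259.6   34. ] z 93.7
scene flange 93 circ [ 446.  -256.5   29.3] z 214.0
scene ring 186 circ [ 441.8 -260.6   36.1] z 94.5
```

>>> play_rows([
  [1,-0.24,-0.03,0,0],
  [1,-0.24,-0.03,2.5,0],
  [1,-0.24,-0.03,5,0],
  [1,-0.24,-0.03,7,0],
  [1,-0.24,-0.03,8.5,0],
  [1,-0.24,-0.03,9.4,0],
  [1,-0.24,-0.03,9.4,0],
  [1,-0.24,-0.03,9.4,0],
  [1,-0.24,-0.03,9.4,0],
])

```text
clock: 8.4
eef_pos: [444.8, -259.9, 158.9]
tool_rot: [3.14, 0.0, 1.222]
force: [1.1, -0.1, -1.5]
width: 24.1
gripper_force: 59.3
```

```bash
python3 rel.py
```

```text
[ 444.83843569 -259.89428442  158.8681834 ] [3.13978430e+00 2.68395771e-04 1.22151249e+00] [ 1.1 -0.1 -1.5] 8.4
wrist flange 3155 circ [ 445.  -261.9   28.8] z 122.6
wrist ring 1882 circ [ 445.1 -259.6   33.7] z 95.3
top flange 220 circ [ 445.3 -260.5   28.3] z 121.1
top ring 211 circ [ 444.6 -259.2   34. ] z 93.7
scene flange 109 circ [ 443.1 -260.7   29.5] z 122.0
scene ring 164 circ [ 443.8 -259.3   34.5] z 94.5
```

>>> play_rows([
  [1,0.15,0,0,0],
  [1,0.15,0,0.5,0],
  [1,0.15,0,0.9,0],
  [1,0.15,0,1.15,0],
  [1,0.15,0,1.15,0],
  [1,0.15,0,1.15,0],
])

```text
clock: 9.15
eef_pos: [444.6, -258.1, 146.3]
tool_rot: [-3.141, -0.0, 1.222]
force: [-0.7, -0.4, -1.6]
width: 24.2
gripper_force: 59.3
```

```bash
python3 rel.py
```

```text
[ 444.63826774 -258.09648441  146.31649546] [-3.14124284e+00 -1.10629884e-04  1.22164623e+00] [-0.7 -0.4 -1.6] 9.15
wrist flange 3163 circ [ 444.9 -260.2   28.9] z 110.1
wrist ring 1641 circ [ 445.  -259.5   33.8] z 95.2
top flange 210 circ [ 445.1 -257.2   28. ] z 108.7
top ring 161 circ [ 445.  -259.2   33.7] z 93.5
scene flange 118 circ [ 442.6 -260.1   29.3] z 109.6
scene ring 144 circ [ 442.8 -258.    34.1] z 94.7
```

>>> play_rows([
  [0.6,0,0,0,0],
  [0.4,0,0,0,0],
  [0.2,0,0,0,0],
  [0,0,0,0,0],
  [0,0,0,0,0],
  [0,0,0,0,0],
])

```text
clock: 9.9
eef_pos: [444.7, -258.2, 146.5]
tool_rot: [3.141, -0.0, 1.222]
force: [-0.0, -0.4, 0.1]
width: 85.7
gripper_force: 0.0
```

>>> play_rows([
  [0,0,0,-2,0],
  [0,0,0,-5,0],
  [0.3,0,0,-7,0],
  [1,0,0,-7,0],
  [1,0,0,-7,0],
  [1,0,0,-7,0],
  [1,0,0,-7,0],
  [1,0,0,-7,0],
])

```text
clock: 10.7
eef_pos: [444.3, -257.9, 215.7]
tool_rot: [-3.14, -0.0, 1.222]
force: [-0.2, -0.2, -0.5]
width: 0.2
gripper_force: 0.0
```

```bash
cat > after.py <<'E'
from h import *
st=ctrl.read_state(); print(st['eef_pos'],st['tool_rot'],st['force'].round(1),st['clock'],st['width'])
for n in ('wrist','top','scene'):
    im,d=ctrl.get_image(n); P=cloud(n,d,st); X,Y,Z=P[...,0],P[...,1],P[...,2]
    cv2.imwrite(f'pics/a_{n}.png',im[:,:,::-1])
    b=(np.hypot(X-444.7,Y+259.6)<40)&(d>0)
    for k,lo,hi,r in (('head',143,160,22),('flange',97.5,112,40),('ring',91,97,40)):
        m=b&(Z>lo)&(Z<hi)&(np.hypot(X-444.7,Y+259.6)<r)
        if m.sum()>20: q=P[m]; print(n,k,m.sum(),'circ',np.round(circ(q[:,:2]),1),'z',np.median(q[:,2]).round(1))
        if m.sum()>20 and k=='flange': s=q[np.abs(q[:,2]-np.median(q[:,2]))<3]; print('  slopes',np.linalg.lstsq(np.c_[s[:,:2]-[444.7,-259.6],np.ones(len(s))],s[:,2],rcond=None)[0].round(4))
E
python3 after.py
```

```text
[ 444.26199642 -257.94042712  215.68631944] [-3.14001410e+00 -3.36078457e-04  1.22165942e+00] [-0.2 -0.2 -0.5] 10.7 0.21503279089314853
wrist head 1366 circ [ 444.9 -259.5   14.2] z 155.3
wrist flange 2107 circ [ 444.4 -259.1   29.8] z 109.3
  slopes [ 6.400000e-03 -6.100000e-03  1.093532e+02]
wrist ring 918 circ [ 444.9 -259.5   33.7] z 95.2
top head 161 circ [ 444.7 -259.4   14.4] z 153.2
top flange 332 circ [ 444.9 -259.9   29.2] z 107.7
  slopes [ 3.100000e-03 -7.400000e-03  1.077992e+02]
top ring 163 circ [ 444.3 -258.9   34. ] z 93.8
scene head 80 circ [ 442.6 -258.6   17.1] z 152.4
scene flange 145 circ [ 444.  -260.9   30.6] z 108.5
  slopes [ 9.500000e-03 -2.770000e-02  1.088944e+02]
scene ring 129 circ [ 442.9 -258.7   34.1] z 94.6
```

View pics/a_wrist.png

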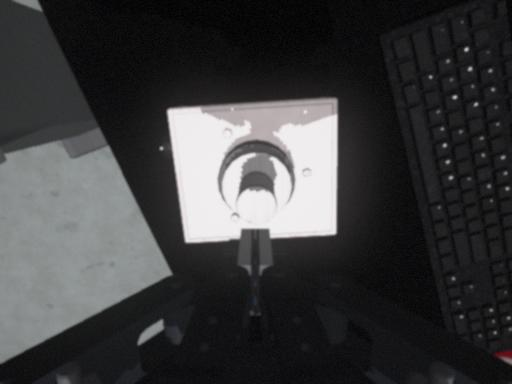

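The arbor is released and standing loose and upright, centred on the ring at about (257,180). Its flange is 8 mm above the nose. Now I'll press it down with closed fingers.

>>> play_rows([
  [1,-0.15,0,1.5,0],
  [1,-0.15,0,2.8,0],
  [1,-0.15,0,3.3,0],
  [1,-0.15,0,3.5,0],
  [1,-0.15,0,3.65,0],
  [1,-0.15,0,3.8,0],
  [1,-0.15,0,3.9,0],
  [1,-0.15,0,3.9,0],
  [1,-0.15,0,3.9,0],
])

```text
clock: 11.75
eef_pos: [444.3, -259.7, 177.7]
tool_rot: [3.141, 0.0, 1.221]
force: [-0.2, 0.1, 0.5]
width: 0.2
gripper_force: 0.0
```

>>> play_rows([
  [1,0,0,0.1,0],
  [1,0,0,0.2,0],
  [1,0,0,0.3,0],
  [1,0,0,0.3,0],
])

```text
clock: 12.15
eef_pos: [444.1, -259.5, 174.3]
tool_rot: [-3.141, -0.0, 1.222]
force: [1.0, -0.2, 0.1]
width: -0.1
gripper_force: 0.0
```

```bash
python3 after.py; python3 -c "
from h import *
print(ctrl.finger_overhang)
im=cv2.imread('pics/a_scene.png'); cv2.imwrite('pics/a_c.png',cv2.resize(im[60:210,260:400],None,fx=4,fy=4))"
```

```text
[ 444.0782112  -259.51647218  174.31582049] [-3.14126164e+00 -9.97381420e-05  1.22153750e+00] [ 1.  -0.2  0.1] 12.15 -0.06686681017094813
wrist head 1370 circ [ 445.1 -259.1   14.1] z 155.1
wrist flange 2903 circ [ 444.9 -260.    29. ] z 109.3
  slopes [ 5.100000e-03 -8.500000e-03  1.093625e+02]
wrist ring 1230 circ [ 444.8 -259.7   33.9] z 95.3
top head 102 circ [ 444.7 -258.5   14. ] z 152.9
top flange 323 circ [ 444.8 -259.7   29.3] z 107.6
  slopes [ 7.700000e-03 -5.000000e-03  1.076624e+02]
top ring 162 circ [ 444.7 -259.3   34. ] z 93.4
scene head 81 circ [ 444.8 -260.1   15.3] z 153.3
scene flange 146 circ [ 444.2 -260.1   30.3] z 108.5
  slopes [ 7.700000e-03 -2.120000e-02  1.088096e+02]
scene ring 131 circ [ 443.7 -259.1   34.4] z 94.2
25.0
```

View pics/a_c.png

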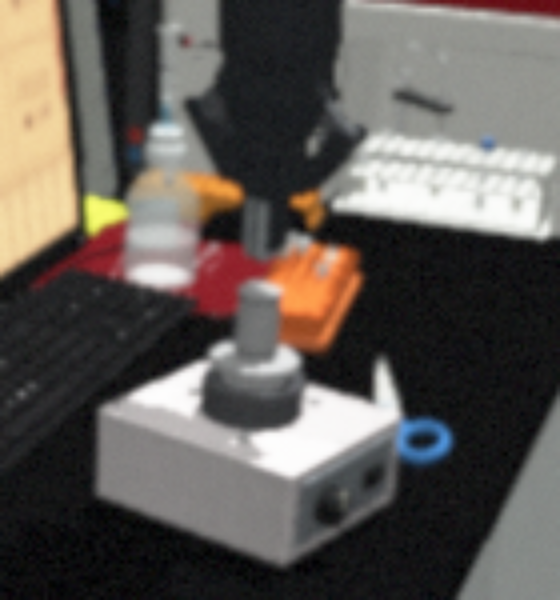

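The closed fingertips are still clearly above the head in this view, at about (262,250) against a head top at (258,288). I'll measure the gap.

```bash
python3 - <<'E'
from h import *
for n in ('scene',):
    im,d=ctrl.get_image(n); P=cloud(n,d); X,Y,Z=P[...,0],P[...,1],P[...,2]
    m=(np.hypot(X-444.5,Y+259.6)<30)&(d>0)&(Z>112)&(Z<260)
    for z in range(112,220,4):
        k=m&(Z>=z)&(Z<z+4)
        if k.any(): print(z,k.sum(),P[k].mean(0).round(0),np.ptp(P[k],0).round(0))
E
```

```text
112 17 [ 440. -251.  114.] [23. 16.  4.]
116 17 [ 439. -253.  118.] [25. 15.  4.]
120 17 [ 441. -252.  122.] [25. 12.  3.]
124 15 [ 441. -253.  126.] [26. 11.  3.]
128 15 [ 442. -251.  130.] [24. 16.  4.]
132 17 [ 441. -252.  134.] [27. 14.  3.]
136 18 [ 441. -252.  138.] [26. 21.  4.]
140 17 [ 440. -252.  142.] [23. 15.  4.]
144 14 [ 439. -252.  146.] [22. 17.  4.]
148 17 [ 440. -252.  150.] [24. 15.  4.]
152 39 [ 443. -259.  154.] [25. 32.  4.]
156 4 [ 446. -252.  156.] [18.  8.  1.]
176 8 [ 442. -255.  179.] [14. 14.  2.]
180 12 [ 443. -254.  182.] [20. 19.  4.]
184 16 [ 442. -253.  186.] [24. 13.  4.]
188 17 [ 443. -254.  190.] [28. 15.  3.]
192 16 [ 441. -254.  194.] [26. 17.  4.]
196 17 [ 443. -253.  198.] [26. 14.  3.]
200 17 [ 440. -253.  202.] [26. 12.  4.]
204 16 [ 442. -253.  206.] [25. 16.  4.]
208 18 [ 443. -252.  210.] [25. 13.  4.]
212 12 [ 443. -252.  213.] [24.  9.  4.]
216 19 [ 443. -248.  218.] [38. 17.  4.]
```

>>> play_rows([
  [1,0,0,0.5,0],
  [1,0,0,1.0,0],
  [1,0,0,1.4,0],
  [1,0,0,1.7,0],
  [1,0,0,1.9,0],
  [1,0,0,2.0,0],
  [1,0,0,2.1,0],
  [1,0,0,2.2,0],
  [1,0,0,2.2,0],
])

```text
clock: 13.25
eef_pos: [444.6, -259.8, 153.2]
tool_rot: [3.14, 0.0, 1.221]
force: [-0.5, 1.2, 4.1]
width: -0.1
gripper_force: 2.2
```

Contact, at about 4 N. I'll go on in small steps.

>>> play_rows([
  [1,0,0,0.1,0],
  [1,0,0,0.2,0],
  [1,0,0,0.3,0],
  [1,0,0,0.4,0],
  [1,0,0,0.4,0],
])

```text
clock: 13.75
eef_pos: [444.8, -259.9, 149.7]
tool_rot: [3.14, 0.001, 1.222]
force: [-0.7, 0.3, 7.4]
width: -0.2
gripper_force: 4.3
```

>>> play_rows([
  [1,0,0,0.1,0],
  [1,0,0,0.2,0],
  [1,0,0,0.3,0],
  [1,0,0,0.3,0],
])

```text
clock: 14.15
eef_pos: [444.8, -259.9, 146.7]
tool_rot: [3.14, 0.001, 1.222]
force: [-2.5, 0.5, 9.1]
width: -0.3
gripper_force: 4.3
```

```bash
python3 after.py
```

```text
[ 444.82564063 -259.86139712  146.68814171] [3.13968517e+00 5.18360479e-04 1.22151874e+00] [-2.5  0.5  9.1] 14.15 -0.34002703963172204
wrist head 964 circ [ 446.4 -257.    14. ] z 148.9
wrist flange 3639 circ [ 445.9 -260.9   29.7] z 102.8
  slopes [ 2.00000e-03 -4.90000e-03  1.02838e+02]
wrist ring 1592 circ [ 445.1 -259.7   33.8] z 95.2
top head 49 circ [ 446.1 -257.    14. ] z 146.8
top flange 302 circ [ 445.3 -259.6   28.9] z 101.3
  slopes [ 5.600000e-03 -1.070000e-02  1.012571e+02]
top ring 142 circ [ 444.9 -258.8   33.8] z 93.6
scene head 72 circ [ 443.3 -258.8   14. ] z 149.5
scene flange 158 circ [ 443.  -260.    30.4] z 102.2
  slopes [ 6.700000e-03 -1.490000e-02  1.022204e+02]
scene ring 90 circ [ 443.6 -257.6   35.2] z 94.4
```

Driven about 6.5 mm and still level, so roughly 1.5 mm remains.

>>> play_rows([
  [1,0,0,0.08,0],
  [1,0,0,0.16,0],
  [1,0,0,0.22,0],
  [1,0,0,0.22,0],
])

```text
clock: 14.7
eef_pos: [445.0, -260.1, 145.2]
tool_rot: [3.139, 0.001, 1.221]
force: [-2.4, 0.7, 14.7]
width: 0.2
gripper_force: 7.7
```

>>> play_rows([
  [1,0,0,0.06,0],
  [1,0,0,0.1,0],
  [1,0,0,0.1,0],
])

```text
clock: 15.0
eef_pos: [445.0, -260.1, 145.2]
tool_rot: [3.139, 0.001, 1.221]
force: [-4.1, 2.7, 23.6]
width: 0.2
gripper_force: 12.0
```

Position unchanged while the force rises to 24 N, so the flange is on the nose. I'll back off and verify.

>>> play_rows([
  [1,0,0,-1,0],
  [1,0,0,-4,0],
  [1,0,0,-8,0],
  [1,0,0,-10,0],
  [1,0,0,-10,0],
  [1,0,0,-10,0],
  [1,0,0,-10,0],
])

```text
clock: 15.7
eef_pos: [443.3, -259.3, 241.2]
tool_rot: [-3.139, -0.0, 1.222]
force: [0.6, -0.1, -0.3]
width: -0.0
gripper_force: 0.0
```

```bash
sed -i "s/97.5,112/97.0,112/" after.py; python3 after.py; python3 -c "
from h import *
w=cv2.imread('pics/a_wrist.png')[60:260,130:380]; s=cv2.imread('pics/a_scene.png')[130:300,150:400]
cv2.imwrite('pics/fin.png',np.vstack([cv2.resize(w,(375,300)),cv2.resize(s,(375,255))]))"
```

```text
[ 443.28256893 -259.27938693  241.15120741] [-3.13921453e+00 -2.94350830e-04  1.22151824e+00] [ 0.6 -0.1 -0.3] 15.7 -0.04868264226745689
wrist head 985 circ [ 445.1 -260.1   14.4] z 147.4
wrist flange 1786 circ [ 445.4 -257.7   31.1] z 101.4
  slopes [ 6.000000e-04 -9.000000e-04  1.014281e+02]
wrist ring 886 circ [ 444.8 -259.8   33.9] z 95.3
top head 138 circ [ 444.7 -259.6   14.1] z 145.7
top flange 322 circ [ 444.4 -259.6   29.3] z 99.8
  slopes [ 3.40000e-03 -7.50000e-03  9.98474e+01]
top ring 173 circ [ 444.7 -259.5   34.2] z 93.9
scene head 49 circ [ 443.8 -261.8   16.2] z 146.9
scene flange 154 circ [ 442.2 -258.7   30.3] z 101.0
  slopes [ 7.600000e-03 -2.250000e-02  1.009539e+02]
scene ring 89 circ [ 442.5 -257.8   34.4] z 94.7
```

View pics/fin.png

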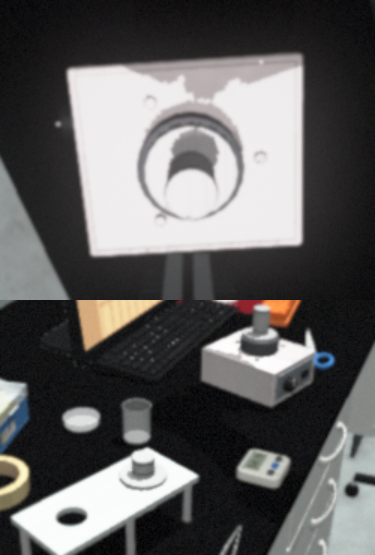

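The flange top is 6.1 mm above the nose, which is the flange's own thickness, so it is home. The arbor is level and centred at about (190,165) in the picture. The straight arbor is still in the stand at (143,465), and the gripper is clear.

```bash
python3 -c "
from cell import ctrl
print(ctrl.finish_job())"
```

```text
the job is handed in; nothing more can be done
None
```

The tapered arbor was released loose in the mixer drive's socket, then pressed down with closed fingers (peak about 24 N) until its flange was home on the nose; the straight arbor was left in its stand and the job was handed in at about 16 s.

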